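# Let the long tin out of its dispenser

### The arm

A 6-joint arm with a two-finger parallel gripper is mounted at the origin on a cart in front of the work surface, level with it; the furniture and walls round the work are solid. World frame = base frame: x ahead of the robot, y to its left, z up, the work surface at z = 0. Lengths are in mm, angles in rad, forces in N, time in s.
With the tool pointing down it reaches from about 300 to 775 mm from the base axis. Payload 14.6 kg.
Tool frame: the origin (TCP) lies between the finger pads; the fingertips stand 19 mm ahead of it and the grasp point (between the pads) is the TCP; z points along the fingers, y is the line along which they close (so a half turn about z gives the same grasp; the last joint's range is limited). The gripper opens to 94 mm and grips with 3 to 60 N. Pads are 16 mm wide; open, the fingers measure 119 mm over their backs; the gripper's body (75 mm by 177 mm) begins 78 mm behind the grasp point.
Start: joints at [-1.363, 0.3, 1.521, -0, 1.321, -0.067], TCP at [149.238, -529.356, 224.446] pointing down, gripper open.
Joint ranges: [-3.03, 3.03], [-0.79, 2.21], [0.23, 2.52], [-1.04, 4.18], [0, 3.07], [-2.55, 2.55]. Speed limits (rad/s): [2.22, 2.22, 2.57, 3.14, 3.14, 3.14].

### API

Orientations are given as [roll, pitch, yaw] about the fixed x, y, z axes, in that order (R = Rz(yaw) Ry(pitch) Rx(roll)).
In Python, from cell import monitor, imaging, job, find_in, trace gives the robot as it stands. The module is installed in compiled form; this text tells all that it offers.
- The arm moves only by the tool arm_command, never from a script. Its argument "steps" is a list of rows, each a list of 5 numbers: the opening, from 0 (shut) to 1 (fully open), then the shift along the tool's x, y, z in mm, then the turn about the tool's z in degrees. In form: [[gripper, dx, dy, dz, turn], ...]. A call has 1 to 20 rows; each row is the pose to reach, as a shift and turn from the pose commanded when the call began, along the tool's axes at that moment; what a row does not reach only later rows make up. A row lasts 1/8 s, in which the tool goes at most 62.5 mm and 10.7 degrees, less where a joint would pass 70% of its speed; a pose out of reach is approached as far as the arm can. A call with a gripper value outside its range is refused whole. The fingers move at their own pace and stop on an object; "force" is the grip in N (left out, the last holds). Time passes only in rows, so rows that repeat a pose let the fingers close. It gives the time, the measured TCP pose, the force, the opening and the grip force at its end, in the units of the state.
- monitor.read_state(): the state, without advancing time (a new reading comes with each control period).
- imaging.camera(name): name is "scene" or "top" or "wrist"; returns a dict with "img" (384x512x3 uint8, red, green, blue), "mtx" (3x3 intrinsics, pixels), "view" (4x4, takes a point from world to camera coordinates). Camera axes: x right, y down, z forward; pixel columns grow to the right and rows downward; lengths in mm; the calibration is good to about 2 mm. A picture is of the moment at which its call begins. There is no depth.
- job.sign_off(): hands the job in; it is judged then, once.
Trained networks look in a picture, given as the dict that the camera call returned (one of the last four; its "shot" number tells which), for a name from the list of things; names that differ only in an ending like _2 or _b are one class to them, and where a whole thing is asked for, a point or a joint stands for the part that bears it (a point fixed in the world has none). Each returns a list of dicts, best first, with "p" (0 to 1); they miss things now and then, are a little off and sometimes report something else, mostly with a low value. They report only what shows in the picture. A call takes as long as a camera call. They do not tell look-alikes from the thing itself.
- find_in(picture, target): "rect" ([centre column, centre row, width, height] in pixels, round what is visible of it).
- trace(picture, target): "region" (384x512 bool, what is visible of it) and "rect" ([centre column, centre row, width, height] in pixels, round what is visible of it).
The state is a dict: "clock": time; "joints": joint angles; "qd": joint speeds; "effort": joint torques, N m; "eef_pos": TCP position; "eef_rot": TCP orientation; "wrist_force": force on the tool from outside, world axes, zero at the start; "moment": the same for the moment, N m; "finger_gap": finger opening in mm; "finger_force": force on a finger pad.
Only numpy, scipy, OpenCV 4.12 (cv2) and the standard library are available. Lean on these libraries where they do the work, as an engineer would, in place of code of your own. Each camera call takes 0.05 s, during which the arm holds its last target. There are 200 camera calls.

### The job

Of the two tin dispensers on the worktop, find the one that holds the longer tin; with a fingertip press down the pad at the back end of its rocking lever so that the gate lifts, and keep it down until the tin has rolled under the gate to the front lip. Then let the lever go, so that the gate drops shut again. Press only on the pad: do not touch the tins or gates, leave the other dispenser's lever alone, and do not knock or move the things standing about.

Things in the scene. Friction and masses are not known exactly. Their poses are not given: they have to be found in the camera images.
- rack_long: Fixed plywood dispenser holding the long tin, 235x112x142 mm. Origin on the worktop, z up, x from its low front end (-x, toward the robot) to its back. Chute between walls 98 mm apart slopes 0.2 rad down to a front lip (inner face x -0.130, top z 0.064 m). Back board at x 0.086. Lever pivot (along y) at x 0.030, z 0.125; gate at x -0.022 in front of it, pressing pad behind the back board.
- lever_long (a joint): Rocking aluminium lever over the long tin's chute, rad: 0 at rest (gate down, shut); grows as the pad is pressed down and the gate rises; stop at 0.6. The tin rolls under the gate from about 0.48. A light spring shuts it when let go; about 3 to 4 N on the pad works it.
- pad_long (a point): Centre of the top of the pressing pad, a ribbed plate 38x34 mm at the back end of the long tin's lever, 100 mm from the pivot. At rest about 158 mm above the worktop, tilted 0.3 rad up to the back; it swings down about 57 mm to the stop, its horizontal place changing by a few mm. Nothing stands under it.
- gate_long (a point): Gate of the long tin's dispenser: upright aluminium plate 60 mm wide, 52 high, 5 thick at the front end of the lever, just in front of the tin. This point: middle of its lower edge, 66 mm above the worktop when shut; it rises as the lever turns.
- tin_long: The long tin: steel, paper wrap, 52 mm in diameter, 92 mm long, lying across the chute behind the gate (axis along the rack's y). Origin at its centre; it turns as it rolls. Centre at rack x = 0.006, z = 0.074 m behind the gate; at about x = -0.104, z = 0.052 m when it lies against the front lip.
- rack_short: Fixed plywood dispenser holding the short tin, 235x112x142 mm. Origin on the worktop, z up, x from its low front end (-x, toward the robot) to its back. Chute between walls 98 mm apart slopes 0.2 rad down to a front lip (inner face x -0.130, top z 0.064 m). Back board at x 0.086. Lever pivot (along y) at x 0.030, z 0.125; gate at x -0.022 in front of it, pressing pad behind the back board.
- lever_short (a joint): Rocking aluminium lever over the short tin's chute, rad: 0 at rest (gate down, shut); grows as the pad is pressed down and the gate rises; stop at 0.6. The tin rolls under the gate from about 0.48. A light spring shuts it when let go; about 3 to 4 N on the pad works it.
- pad_short (a point): Centre of the top of the pressing pad, a ribbed plate 38x34 mm at the back end of the short tin's lever, 100 mm from the pivot. At rest about 158 mm above the worktop, tilted 0.3 rad up to the back; it swings down about 57 mm to the stop, its horizontal place changing by a few mm. Nothing stands under it.
- gate_short (a point): Gate of the short tin's dispenser: upright aluminium plate 60 mm wide, 52 high, 5 thick at the front end of the lever, just in front of the tin. This point: middle of its lower edge, 66 mm above the worktop when shut; it rises as the lever turns.
- tin_short: The short tin: steel, paper wrap, 52 mm in diameter, 56 mm long, lying across the chute behind the gate (axis along the rack's y). Origin at its centre; it turns as it rolls. Centre at rack x = 0.006, z = 0.074 m behind the gate; at about x = -0.104, z = 0.052 m when it lies against the front lip.
- salt: Loose salt shaker, 44 mm wide, 90 mm high, between the dispensers; a bystander. Origin at the centre of its underside.
- lemon: Loose lemon, 74x51x53 mm, between the dispensers; a bystander. Origin at the centre of its underside.
- mug: Loose mug, 92x127x95 mm, at the right; a bystander. Origin at the centre of its underside.
- honey: Loose honey jar, 70 mm wide, 101 mm high, at the left; a bystander. Origin at the centre of its underside.
Not all that is in view belongs to the job. What is shaped like the tin_short but green or orange is not meant.

How it is judged:
By the outcome, as a careful person would: the job done as asked, in the order asked, and still so for the second after the job is handed in, with the robot touching nothing.
It also fails if it takes over 29 s, if anything falls off the work surface, if the arm or the gripper's body presses on something with over 40 N, if the wrist force passes 120 N, or if a joint passes its speed limit or range.

## Working session

There is one attempt and no reset: what is moved stays moved. The work goes in short steps, Python scripts to look and compute and a tool call to move; the robot and the scene stay as the last step left them, time stands still between calls to the robot, and variables do not carry over. Pictures are saved under pics/ and viewed, at most 10 in all, crops included, and the job is handed in when it is done.

Besides the shell and the picture viewer there is one more tool, called after ">>>" as name(argument=value, ...) on one line, values as JSON. arm_command: Moves the arm, as the interface text tells. Its arguments: {"type":"object","properties":{"steps":{"type":"array","items":{"type":"array","items":{"type":"number"}}},"force":{"type":"number"}},"required":["steps"]}

```bash
mkdir -p pics; python3 - <<'E'
from cell import monitor, imaging, job, find_in, trace
import cv2,pickle
s=monitor.read_state();print({k:s[k] for k in('clock','eef_pos','eef_rot','finger_gap')})
D={}
for c in('scene','top'):
    p=imaging.camera(c);D[c]=p;cv2.imwrite(f'pics/{c}0.png',p['img'][:,:,::-1])
    print(c,p['mtx'].tolist(),p['view'].round(3).tolist())
    for t in('rack_long','tin_long','tin_short','pad_long','pad_short','gate_long','salt','mug','honey','lemon'):
        print(t,[(round(r['p'],2),[round(float(x)) for x in r['rect']]) for r in find_in(p,t)[:4]])
pickle.dump(D,open('d0.pkl','wb'))
E
```

```text
{'clock': 0.0, 'eef_pos': array([ 149.16671328, -529.13673076,  223.91343593]), 'eef_rot': array([-3.14049057e+00, -7.71103855e-05,  2.74711958e-01]), 'finger_gap': 93.88371063177313}
scene [[391.6022158947374, 0.0, 252.92115948551054], [0.0, 391.6022158947374, 181.93380959648542], [0.0, 0.0, 1.0]] [[-0.904, -0.427, 0.008, 493.551], [-0.338, 0.704, -0.625, 243.034], [0.261, -0.568, -0.781, 1156.401], [0.0, 0.0, 0.0, 1.0]]
rack_long [(0.85, [294, 142, 80, 49]), (0.44, [183, 313, 36, 38])]
tin_long [(0.52, [296, 140, 14, 23])]
tin_short [(0.92, [293, 218, 19, 19]), (0.82, [250, 172, 21, 23]), (0.68, [197, 224, 15, 21]), (0.63, [239, 318, 18, 27])]
pad_long [(0.75, [279, 130, 52, 23]), (0.33, [182, 314, 34, 38])]
pad_short [(0.56, [238, 222, 57, 62]), (0.37, [332, 122, 38, 38])]
gate_long [(0.84, [280, 132, 51, 31])]
salt [(0.69, [263, 199, 13, 26])]
mug [(0.66, [332, 123, 33, 33])]
honey [(0.74, [182, 314, 33, 40]), (0.44, [278, 132, 55, 33])]
lemon [(0.54, [219, 188, 20, 15])]
top [[379.694476457058, 0.0, 252.80519315819978], [0.0, 379.694476457058, 194.25436103651205], [0.0, 0.0, 1.0]] [[0.013, -1.0, 0.02, -23.456], [-0.996, -0.015, -0.084, 536.475], [0.084, -0.019, -0.996, 1253.82], [0.0, 0.0, 0.0, 1.0]]
rack_long [(0.97, [323, 207, 63, 92])]
tin_long [(0.66, [325, 206, 31, 21]), (0.24, [118, 188, 31, 26])]
tin_short [(0.88, [135, 231, 21, 22]), (0.66, [194, 214, 20, 14]), (0.64, [196, 159, 23, 18]), (0.64, [274, 176, 23, 22])]
pad_long [(0.71, [320, 187, 28, 56])]
pad_short [(0.73, [325, 208, 30, 21]), (0.56, [193, 195, 30, 55])]
gate_long [(0.93, [319, 187, 27, 57])]
salt [(0.46, [245, 204, 8, 10])]
mug [(0.78, [379, 231, 36, 36])]
honey [(0.6, [118, 190, 30, 24])]
lemon [(0.61, [244, 156, 15, 21]), (0.47, [320, 190, 27, 57])]
```

```bash
python3 - <<'E'
import cv2
a=cv2.imread('pics/top0.png')[100:290,90:430];b=cv2.imread('pics/scene0.png')[60:360,130:400]
cv2.imwrite('pics/topc.png',cv2.resize(a,(780,436),interpolation=cv2.INTER_CUBIC))
cv2.imwrite('pics/scenec.png',cv2.resize(b,(540,600),interpolation=cv2.INTER_CUBIC))
E
```

```text
(no output)
```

View pics/topc.png

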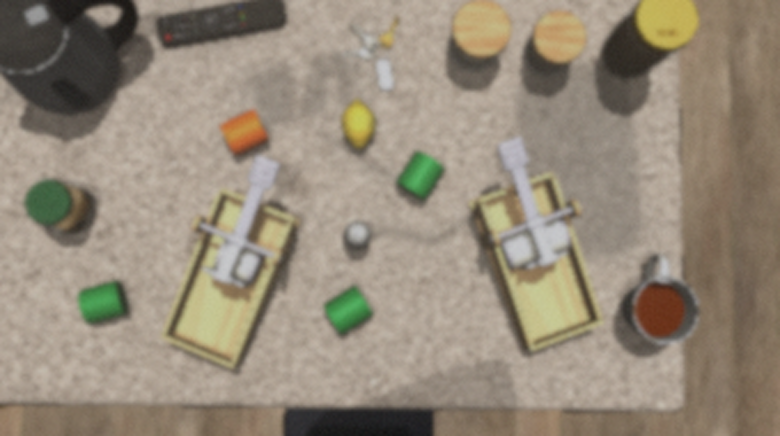

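View pics/scenec.png

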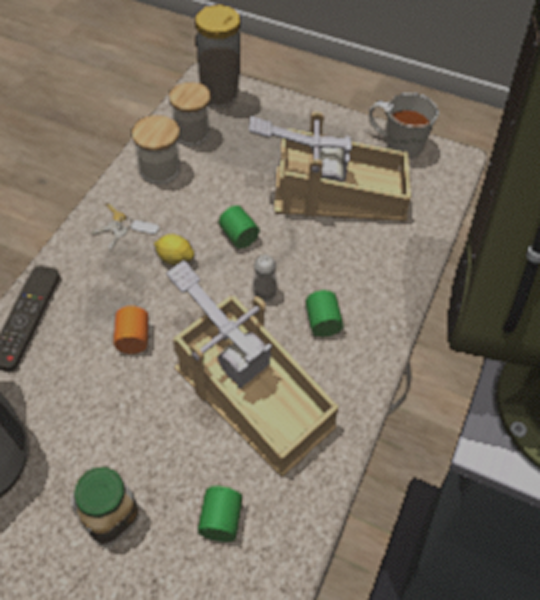

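The right-hand rack (crop column ~535) has the tin showing on both sides of its gate, about 92 mm wide, so it is the long one. The left rack's tin is narrow. The right pad is at about (313,166) in the top picture and (260,123) in the scene picture.

```bash
cat > h.py <<'E'
import numpy as np,cv2
def ray(p,px,z):
    V=p['view'];R,t=V[:3,:3],V[:3,3];d=R.T@np.linalg.inv(p['mtx'])@[px[0],px[1],1];c=-R.T@t
    return (c+d*(z-c[2])/d[2]).round(1)
def proj(p,X):
    return cv2.projectPoints(np.float64(X).reshape(-1,3),cv2.Rodrigues(p['view'][:3,:3])[0],p['view'][:3,3],p['mtx'],None)[0].reshape(-1,2)
E
python3 - <<'E'
import pickle,cv2,numpy as np
from h import *
D=pickle.load(open('d0.pkl','rb'));t,s=D['top'],D['scene']
T=lambda u,v:(90+(u+.5)/2.294-.5,100+(v+.5)/2.294-.5); S=lambda u,v:(130+u/2,60+v/2)
print('pad',ray(t,T(512,152),158),ray(s,S(261,127),158))
X=cv2.triangulatePoints(t['mtx']@t['view'][:3],s['mtx']@s['view'][:3],np.float64(T(512,152)),np.float64(S(261,127)))
print((X[:3]/X[3]).ravel())
a,b=ray(t,T(478,228),125),ray(t,T(577,207),125);print('axle',a,b,(a+b)/2)
f=(ray(t,T(530,348),64)+ray(t,T(600,320),64))/2;print('lip',f)
print('jars',ray(t,T(482,28),110),ray(t,T(560,37),90),ray(t,T(668,20),150))
p=ray(t,T(512,152),158);print('axis yaw',np.arctan2(*(p-f)[1::-1]))
for n,c in(('top',t),('scene',s)):
    x=c['img'];u,v=proj(c,p)[0];u,v=int(u),int(v)
    cv2.imwrite(f'pics/{n}pad.png',cv2.resize(x[v-30:v+50,u-35:u+65,::-1],None,fx=6,fy=6,interpolation=cv2.INTER_CUBIC))
    print(n,u-35,v-30)
E
python3 -c "
import cv2;import numpy as np
cv2.imwrite('pics/both.png',np.vstack([cv2.resize(cv2.imread(f'pics/{n}pad.png'),(375,300)) for n in('top','scene')]))"
```

```text
pad [ 614.2 -194.5  158. ] [ 608.2 -188.2  158. ]
[ 613.77952409 -196.59017614  149.13660094]
axle [ 515.2 -154.3  125. ] [ 545.7 -288.7  125. ] [ 530.45 -221.5   125.  ]
lip [ 371.85 -286.2    64.  ]
jars [ 795.8 -161.   110. ] [ 791.1 -274.9   90. ] [ 799.4 -407.7  150. ]
axis yaw 0.3617292415199322
top 277 135
scene 224 91
```

View pics/both.png

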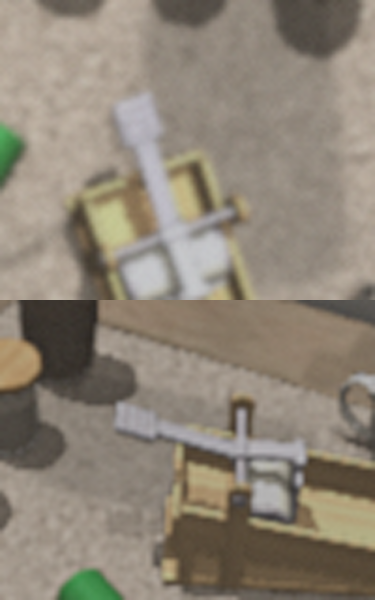

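Both views agree: the pad is at about (613,-194,158). The first move goes above it with the gripper closed.

>>> arm_command(steps=[[0,30,-11,0,0],[0,75,-27,0,0],[0,120,-44,0,0],[0,165,-60,0,0],[0,210,-77,0,0],[0,255,-93,0,0],[0,300,-110,0,0],[0,345,-126,0,0],[0,390,-142,0,0],[0,435,-159,0,0],[0,480,-175,0,0],[0,520,-190,0,0],[0,537,-196,0,0],[0,537,-196,0,0],[0,537,-196,0,0],[0,537,-196,0,0]])

```text
clock: 3.1
eef_pos: [612.2, -196.0, 224.8]
eef_rot: [3.141, -0.0, 0.273]
wrist_force: [0.1, 0.6, -0.5]
finger_gap: 0.3
finger_force: 0.0
```

```bash
python3 - <<'E'
from cell import monitor, imaging
import cv2,numpy as np
from h import *
s=monitor.read_state();print({k:s[k] for k in('clock','eef_pos','eef_rot','finger_gap','wrist_force')})
O=[]
for c in('scene','top','wrist'):
    p=imaging.camera(c)
    tip=s['eef_pos']-[0,0,19]; m=proj(p,[tip,[613,-194,158]]);print(c,m.round(1).tolist())
    x=p['img'][:,:,::-1].copy()
    if c=='wrist': O.append(x[::1,::1]);continue
    u,v=m[1].astype(int); O.append(cv2.resize(x[v-32:v+32,u-43:u+43],(512,384),interpolation=cv2.INTER_CUBIC))
cv2.imwrite('pics/above.png',cv2.resize(np.vstack(O),(266,600),interpolation=cv2.INTER_AREA))
E
```

```text
{'clock': 3.1, 'eef_pos': array([ 612.21299947, -195.97352312,  224.77973945]), 'eef_rot': array([ 3.14134782e+00, -2.09532406e-04,  2.73434972e-01]), 'finger_gap': 0.3434746094042916, 'wrist_force': array([ 0.12597591,  0.59242181, -0.48979897])}
scene [[260.7, 110.7], [259.9, 122.0]]
top [[316.3, 164.1], [312.8, 166.4]]
wrist [[257.0, 232.2], [254.6, 206.0]]
```

View pics/above.png

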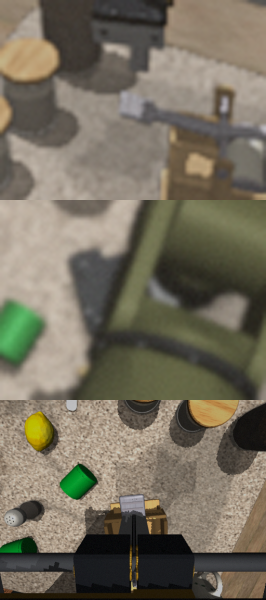

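The pad lies directly below the closed fingertips: it shows at wrist pixel (254,204) and was predicted at (255,206). Now press.

>>> arm_command(steps=[[0,0,0,20,0],[0,0,0,35,0],[0,0,0,42,0],[0,0,0,48,0],[0,0,0,55,0],[0,0,0,63,0],[0,0,0,71,0],[0,0,0,79,0],[0,0,0,87,0],[0,0,0,94,0],[0,0,0,100,0],[0,0,0,100,0],[0,0,0,100,0],[0,0,0,100,0],[0,0,0,100,0],[0,0,0,100,0],[0,0,0,100,0]])

```text
clock: 5.38
eef_pos: [612.9, -195.0, 124.5]
eef_rot: [3.142, -0.0, 0.275]
wrist_force: [-0.6, 0.8, 3.4]
finger_gap: 0.6
finger_force: 1.3
```

```bash
python3 - <<'E'
from cell import monitor, imaging
import cv2
s=monitor.read_state();print(s['clock'],s['eef_pos'],s['wrist_force'])
p=imaging.camera('scene');cv2.imwrite('pics/press.png',cv2.resize(p['img'][80:190,220:370,::-1],(750,550),interpolation=cv2.INTER_CUBIC))
E
```

```text
5.375 [ 612.92458562 -194.99780554  124.48201454] [-0.56307441  0.81246768  3.35030411]
```

View pics/press.png

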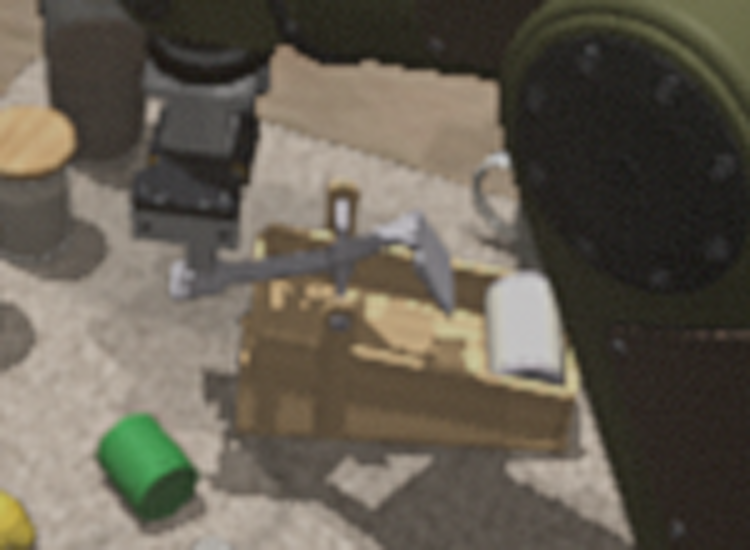

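The gate is lifted and the long tin lies at the front lip, at crop (525,325). Next I ease up so the lever closes.

>>> arm_command(steps=[[0,0,0,-6,0],[0,0,0,-14,0],[0,0,0,-22,0],[0,0,0,-30,0],[0,0,0,-38,0],[0,0,0,-46,0],[0,0,0,-54,0],[0,0,0,-65,0],[0,0,0,-80,0],[0,0,0,-100,0],[0,0,0,-120,0],[0,0,0,-120,0],[0,0,0,-120,0],[0,0,0,-120,0]])

```text
clock: 7.18
eef_pos: [612.7, -194.9, 243.5]
eef_rot: [-3.141, 0.001, 0.275]
wrist_force: [-0.3, -0.5, -0.0]
finger_gap: 0.8
finger_force: 0.0
```

```bash
python3 - <<'E'
from cell import monitor, imaging
import cv2
s=monitor.read_state();print(s['clock'],s['eef_pos'],s['wrist_force'])
p=imaging.camera('scene');cv2.imwrite('pics/rel.png',cv2.resize(p['img'][70:270,150:400,::-1],(750,600),interpolation=cv2.INTER_CUBIC))
E
```

```text
7.175 [ 612.68834971 -194.91792768  243.51513101] [-0.29978083 -0.53712247 -0.04520558]
```

View pics/rel.png

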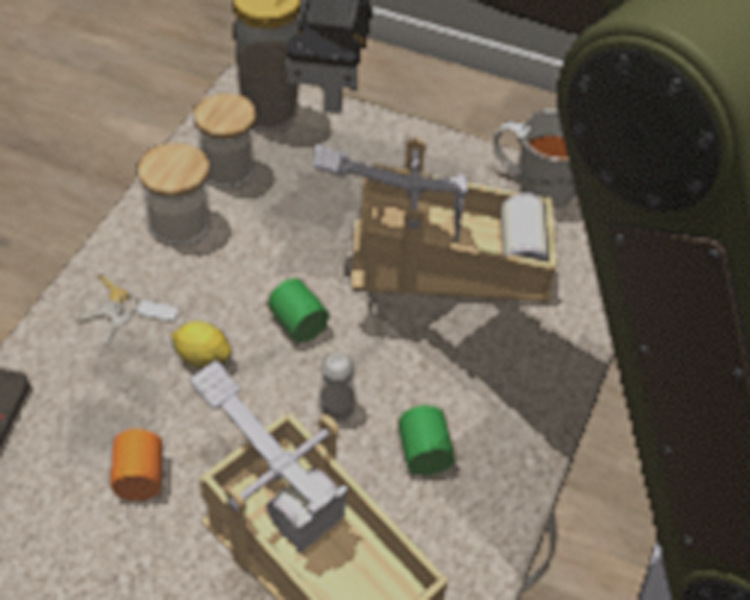

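The gate is shut again, with the tin at the lip (525,225). The pad is back up, the other dispenser is unchanged and the arm is clear.

```bash
python3 -c "
from cell import job;print(job.sign_off())"
```

```text
the job is handed in; nothing more can be done
None
```

The long tin, in the right-hand dispenser, rolled under the gate to the front lip, the gate dropped shut when I let the lever go, and I handed the job in at about 7.2 s with the arm clear.

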